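# Cover the egg tin and take the outer lid for washing

### The arm

A 7-joint arm with a two-finger parallel gripper is mounted at the origin on the work surface. World frame = base frame: x ahead of the robot, y to its left, z up, the work surface at z = 0. Lengths are in m, angles in degrees, forces in N, time in s.
With the tool pointing down it reaches from about 0.425 to 1.025 m from the base axis. Payload 9.4 kg.
Tool frame: the origin (TCP) lies on the centre line of the jaws, within the pads' length; the fingertips stand arm.tcp_to_tips ahead of it and the grasp point (between the pads) lies 3 mm ahead of it (arm.tcp_to_tips is the distance from the TCP to the fingertips, in m); z points along the fingers, y is the direction in which the jaws open and shut (so a half turn about z gives the same grasp; the last joint's range is limited). The gripper opens to 85 mm and grips with 20 to 120 N. Pads are 22 mm wide; open, the fingers measure 114 mm over their backs; the gripper's body (76 mm by 85 mm) begins 54 mm behind the grasp point. The pads swing forward as they close: fully open they stand 13 mm farther back than shut.
Start: joints at [64.074, 34.337, -0.143, 91.639, 0.103, 54.024, -4.572], TCP at [0.266, -0.674, 0.253] pointing down, gripper open.
Joint ranges: [-147.43, 147.43], [-19.82, 112.94], [-74.19, 73.91], [6.32, 146.72], [-59.91, 239.91], [6.04, 106.73], [-150.56, 150.56]. Speed limits (degrees/s): [127.2, 127.2, 172.46, 172.46, 180, 180, 180].

### API

Orientations are given as [roll, pitch, yaw] about the fixed x, y, z axes, in that order (R = Rz(yaw) Ry(pitch) Rx(roll)).
In Python, from rig import arm gives the robot as it stands.
- The arm moves only by the tool send_rows, never from a script. Its argument "plan" is a list that holds one entry, the list of rows, each a list of 7 numbers: the opening, from 0 (shut) to 1 (fully open), then the shift along the tool's x, y, z each as a share of 25 mm, from -1 to 1, then the turn, a rotation vector about the tool's x, y, z each as a share of 0.1 rad, from -1 to 1. In form: [[[fingers, dx, dy, dz, wx, wy, wz], ...]]. A call has 1 to 20 rows; each row shifts and turns the pose as measured when the row begins, along the tool's axes as they then stand; what a row does not reach is not made up. A row lasts 1/12 s, in which the tool goes at most 41.7 mm and 7.16 degrees, less where a joint would pass 70% of its speed; a pose out of reach is approached as far as the arm can. A call with a number of a shift or a turn outside -1 to 1 is refused whole. A call with a gripper value outside its range is refused whole. The fingers move at their own pace and stop on an object; "force" is the grip in N (left out, the last holds). Time passes only in rows, so rows that do not move let the fingers close. It gives the time, the measured TCP pose, the force and the opening at its end, in the units of the state.
- arm.get_state(): the state, without advancing time (a new reading comes with each control period).
- arm.snapshot(name): name is "scene" or "side" or "wrist"; returns a dict with "img" (480x640x3 uint8, red, green, blue), "camera_matrix" (3x3 intrinsics, pixels), "cam_to_world" (4x4, takes a point from camera to world coordinates); the wrist camera has in their place "T_tool_cam" (4x4, takes a point from camera to tool coordinates, whose origin is the TCP and whose axes are the flange's). Camera axes: x right, y up, looking along -z (the intrinsics and any distortion apply to the point x, -y, -z); pixel columns grow to the right and rows downward; lengths in m; the calibration is good to about 2 mm. A picture is of the moment at which its call begins: read the wrist's pose just before it. There is no depth.
- arm.hand_in(): hands the job in, once; it reports no verdict.
The state is a dict: "clock": time; "joints": joint angles; "dq": joint speeds; "effort": joint torques, N m; "ee_pos": TCP position; "tcp_rot": TCP orientation; "force": force on the tool from outside, world axes, zero at the start; "moment": the same for the moment, N m; "gripper_width": finger opening in m.
Only numpy, scipy, OpenCV 4.12 (cv2) and the standard library are available. Lean on these libraries where they do the work, as an engineer would, in place of code of your own. Each camera call takes 0.05 s, during which the arm holds its last target. There are 200 camera calls.

### The job

Swing the cool box's hinged lid fully open so that it rests on its stop, then carry the nested pair of steel lids (inner lid with the outer lid lying in it) from the wooden block to the egg tin in the cool box, lower them without dropping until the inner lid sits fully home and square on the tin, and let go. Then take the outer lid by its black grip and lift it out alone, leaving the inner lid home on the tin, and finish while still holding the outer lid level and still, about 15 cm above the rim of the cool box with nothing but the gripper carrying it. Keep the two lids together until they are on the tin, leave the tin standing in the box, and leave the other things on the table where they are.

Things in the scene. Friction and masses are not known exactly. Their poses are not given: they have to be found in the camera images.
- coolbox: White insulated box fixed to the table, 180 (x) x 250 (y) x 118 high, open at the top under a grey hinged lid; walls and floor 10 mm thick. Origin: centre of its underside. x points from its front (robot side) to its hinge side, z up. It may stand left or right of the middle of the table.
- coolbox_lid (a joint): Angle of the box's grey lid (180 x 250 x 10 mm, 0.3 kg), rad: 0 shut, grows as it opens, 1.75 fully open on its stop, leaning back past upright. Hardly any friction, no spring: left below about 1.4 rad it falls shut, beyond about 1.55 it falls open onto the stop.
- coolbox_hinge (a point): Hinge line of the lid: middle of the box's upper edge on its +x side, 90 mm from the box's centre and 118 mm up; the hinge runs along the box's y.
- coolbox_lid_bar (a point): Middle of the lid's round steel bar handle: 12 mm thick, 100 long along the box's y, a leg at each end, its axis 34 mm above the lid's top face. Shut, it lies 165 mm from the hinge towards the front and 44 mm above it; it turns with the lid, so when open it is behind the lid, 15 mm below its edge. Axes: those of the lid (shut: of the box).
- tin: Loose open steel tin, 108 (x) x 60 (y) x 60 high, walls 3 mm, mouth 102 x 54, 0.7 kg with the eggs in it, standing on the floor of the cool box. Origin: centre of its underside, z up.
- rest: Beech block fixed to the table, 80 (x) x 36 (y) x 40 high, on which the nested lids stand. Origin: centre of its underside.
- inner_lid: Loose steel inner lid, about 0.16 kg: a tray 110 (x) x 62 (y), 3 mm walls from 12 to 34 mm above its origin, inside floor at 16 mm; grip it across the 62 mm. Its plug below, 96 x 48 (88 x 40 in the lower half), 12 deep, enters the tin's mouth with 3 mm to spare, either way round; home, the tray rests on the tin's rim, origin 48 mm above the tin's. Origin: centre of the plug's underside.
- outer_lid: Loose steel outer lid, about 0.13 kg: a slab 100 (x) x 52 (y) x 20 high lying in the inner lid's tray with 2 mm to spare all round, underside 16 mm above the inner lid's origin. On its middle an upright black grip 50 long (x), 12 thick (y), from 20 to 40 mm above its origin. Lifted by it, it leaves the inner lid behind; lifted by the inner lid, both come. Origin: centre of its underside.
- jar: Bystander: amber jar with steel cap, 64 mm across, 100 high. Origin: centre of its underside.
- spoon: Bystander: steel spoon, 160 mm, lying along x. Origin: centre of its underside.
- boxes: Bystander: stack of clear food boxes, 130 x 110 x 75 high. Origin: centre of its underside.
- tray: Bystander: kraft cardboard tray, 120 x 160 x 45 high. Origin: centre of its underside.
- carton: Bystander: upright cardboard carton, 100 x 100 x 190 high. Origin: centre of its underside.
- mug: Bystander: white mug, 80 mm across, 90 high. Origin: centre of its underside.
- bottle: Bystander: white plastic bottle, 64 mm across, 190 high. Origin: centre of its underside.
Things that resemble listed ones, but are neither listed nor needed, are in the scene too. Leave any orange or red look-alike of the outer_lid alone.

How it is judged (in metres and radians):
On the way, in this order (a step that is already met when the one before it is completed fails the run):
1. the cool box's lid stands open on its stop, let go (value of joint coolbox_lid above 1.68 rad and contact force between the fingers and coolbox_lid below 0.3 N), for 0.2 s.
2. both lids, still nested, are home on the tin, and the inner lid is let go (horizontal distance between inner_lid and tin below 0.006 m and z of inner_lid in the frame of tin between 0.043 and 0.052 m and angle between inner_lid's own z axis and vertical below 0.07 rad and angle between the x axis of inner_lid and the x axis of tin, either way round below 0.12 rad and z of outer_lid in the frame of inner_lid below 0.021 m and contact force between the fingers and inner_lid below 0.2 N), for 0.2 s.
At the end, for the whole second after the job is handed in: Box lid open over 1.68 rad; inner lid home on the tin (6 mm, 0.12 rad square, 0.07 rad level), untouched; tin upright in the box, moved under 50 mm; outer lid held by the fingers alone, underside over 0.20 m up, within 0.3 rad of level, under 0.05 m/s (horizontal distance between inner_lid and tin below 0.006 m and z of inner_lid in the frame of tin between 0.043 and 0.052 m and angle between each of inner_lid, tin's own z axis and vertical below 0.07 rad and angle between the x axis of inner_lid and the x axis of tin, either way round below 0.12 rad and value of joint coolbox_lid above 1.68 rad and height (world z) of outer_lid above 0.2 m and angle between outer_lid's own z axis and vertical below 0.3 rad and linear speed of outer_lid below 0.05 m/s and contact force between the fingers and outer_lid above 1 N and contact force between outer_lid and inner_lid below 0.1 N and contact force between outer_lid and coolbox below 0.1 N and contact force between the fingers and inner_lid below 0.2 N and distance of tin from where it was at the start of the episode below 0.05 m and height (world z) of tin below 0.015 m); the arm keeps its last pose, push and grip.
It fails at once if the outer lid leaves the inner lid while the inner lid is not home on the tin (distance between outer_lid and inner_lid above 0.04 m and not (horizontal distance between inner_lid and tin below 0.006 m and z of inner_lid in the frame of tin between 0.043 and 0.052 m and angle between inner_lid's own z axis and vertical below 0.07 rad and angle between the x axis of inner_lid and the x axis of tin, either way round below 0.12 rad)).
It fails at once if the inner lid is dropped (falls free, faster than 0.4 m/s) (linear speed of inner_lid above 0.4 m/s and contact force between the fingers and inner_lid below 0.05 N).
It fails at once if the tin is tipped over (angle between tin's own z axis and vertical above 0.4 rad).
It fails at once if a bystander is moved more than 40 mm (distance of any of jar, spoon, boxes, tray, carton, mug, bottle from where it was at the start of the episode above 0.04 m).
It also fails if it takes over 72 s, if anything falls off the work surface, if the arm or the gripper's body presses on something with over 40 N, if the wrist force passes 120 N, or if a joint passes its speed limit or range.

## Working session

There is one attempt and no reset: what is moved stays moved. The work goes in short steps, Python scripts to look and compute and a tool call to move; the robot and the scene stay as the last step left them, time stands still between calls to the robot, and variables do not carry over. Pictures are saved under pics/ and viewed, about 8 in all and at most 12, crops included, and the job is handed in when it is done.

Besides the shell and the picture viewer there is one more tool, called after "Call:" as name([rows], argument=value, ...), one row to a line, values as JSON. send_rows: Moves the arm, as the interface text tells. Shift numbers are shares of 25 mm and turn numbers shares of 0.1 rad, none past 1 either way. Its arguments: {"type":"object","properties":{"plan":{"type":"array"},"force":{"type":"number"}},"required":["plan"]}

```bash
mkdir -p pics; ls
cat > h.py <<'E'
import numpy as np,cv2
from rig import arm
from scipy.spatial.transform import Rotation as R
def snap(n,f):
    s=arm.get_state(); d=arm.snapshot(n); cv2.imwrite('pics/'+f+'.png',d['img'][:,:,::-1])
    K=np.array(d['camera_matrix'])
    if n=='wrist':
        T=np.eye(4);T[:3,:3]=R.from_euler('xyz',s['tcp_rot'],degrees=True).as_matrix();T[:3,3]=s['ee_pos'];T=T@np.array(d['T_tool_cam'])
    else: T=np.array(d['cam_to_world'])
    np.savez('pics/'+f+'.npz',img=d['img'],K=K,T=T); return d,K,T
def load(f):
    z=np.load('pics/'+f+'.npz'); return z['img'],z['K'],z['T']
def ray(K,T,u,v):
    p=np.linalg.inv(K)@np.array([u,v,1.]); d=T[:3,:3]@np.array([p[0],-p[1],-p[2]]); return T[:3,3],d
def onz(K,T,u,v,z):
    o,d=ray(K,T,u,v); return o+d*(z-o[2])/d[2]
def two(a,b):
    (o,d),(p,e)=a,b; A=np.c_[d,-e]; t=np.linalg.lstsq(A,p-o,rcond=None)[0]; x=o+d*t[0];y=p+e*t[1]; return (x+y)/2,np.linalg.norm(x-y)
def proj(K,T,P):
    c=np.linalg.inv(T)@np.append(P,1); q=K@np.array([c[0],-c[1],-c[2]]); return q[:2]/q[2]
E
python3 - <<'E'
from h import *
print(arm.get_state(), arm.tcp_to_tips)
for n in ('scene','side'):
    d,K,T=snap(n,n); print(n,K.tolist(),T.round(3).tolist(),[k for k in d])
E
```

```text
pics
{'clock': 0.0, 'joints': array([64.07288806, 34.38521649, -0.14682775, 91.68255864,  0.10244187,
       54.02366586, -4.57231916]), 'dq': array([-0.03762228, -0.01094715, -0.07868083,  0.00788725, -0.01995341,
       -0.02790408, -0.09963683]), 'effort': array([-4.41560323e-04, -7.76450658e+01,  1.56461868e+00, -2.57999897e+01,
        1.22997985e-02,  9.03360225e-03, -3.00662305e-05]), 'ee_pos': array([ 0.26592948, -0.67397889,  0.25239768]), 'tcp_rot': array([-1.79908972e+02,  7.16386319e-03,  2.15362813e+01]), 'force': array([ 0.07451241, -0.31287245,  0.1785943 ]), 'moment': array([0.04616025, 0.00117095, 0.0407814 ]), 'gripper_width': 0.08522601589750384} 0.022
scene [[526.4634560816497, 0.0, 321.8093765979983], [0.0, 526.4634560816497, 241.35173845280508], [0.0, 0.0, 1.0]] [[-0.416, -0.486, 0.768, 1.637], [0.909, -0.229, 0.348, 0.464], [0.007, 0.843, 0.537, 0.892], [0.0, 0.0, 0.0, 1.0]] ['img', 'camera_matrix', 'cam_to_world']
side [[607.9205184478494, 0.0, 315.12731341149623], [0.0, 607.9205184478494, 242.2235166732279], [0.0, 0.0, 1.0]] [[-0.947, 0.165, -0.275, 0.169], [-0.32, -0.532, 0.784, 1.101], [-0.017, 0.831, 0.556, 0.91], [0.0, 0.0, 0.0, 1.0]] ['img', 'camera_matrix', 'cam_to_world']
```

View pics/scene.png

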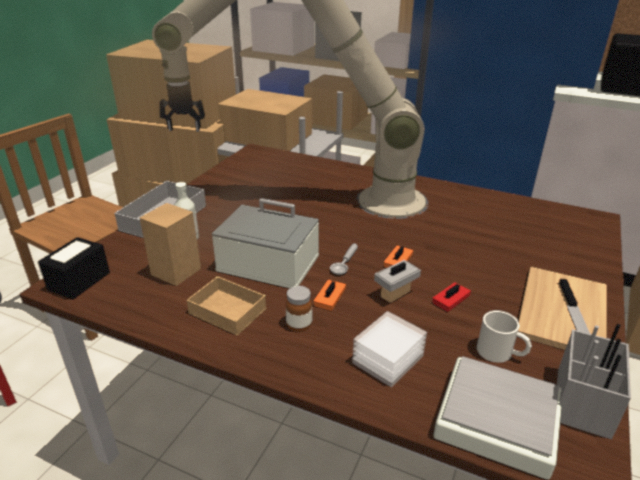

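View pics/side.png

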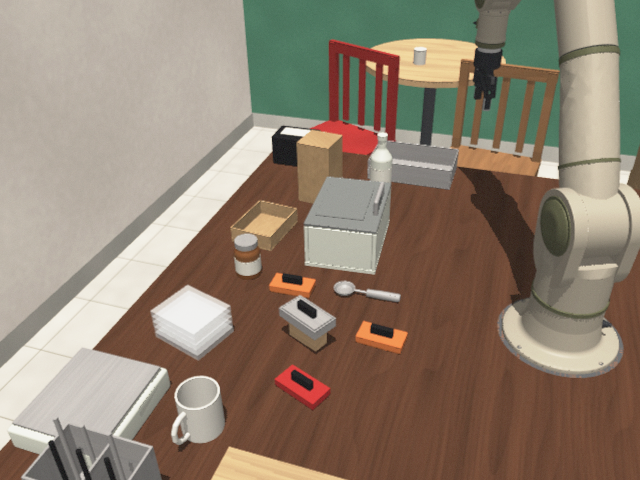

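The scene view shows the box at about (267,240), its bar handle at (277,207) and the nested lids at (398,275). In the side view they're at (348,222), (379,198) and (307,315). I'll enlarge both areas to pick corners.

Run:
```python
from h import *
def crop(f,x,y,w,h,s):
    im=load(f)[0][y:y+h,x:x+w,::-1]; return cv2.resize(im,(w*s,h*s),interpolation=cv2.INTER_CUBIC)
# box scene 205..330 x195..285; side 295..400 x170..275 ; lids
a=crop('scene',205,192,130,95,3); b=crop('side',295,165,130,110,3)
c=crop('scene',350,250,130,65,3); d=crop('side',255,285,130,75,3)
out=np.vstack([np.hstack([a,np.zeros((95*3,10,3),np.uint8),b[:285]]),np.hstack([c,np.zeros((195,10,3),np.uint8),d[:195]])])
cv2.imwrite('pics/c1.png',out); print(out.shape)
for f,z,g in (('scene',.096,(398,269)),('side',.096,(307,309))):
    im,K,T=load(f); print(f,onz(K,T,*g,z).round(3))
```

```text
(480, 790, 3)
scene [0.536 0.184 0.096]
side [0.508 0.194 0.096]
```

View pics/c1.png

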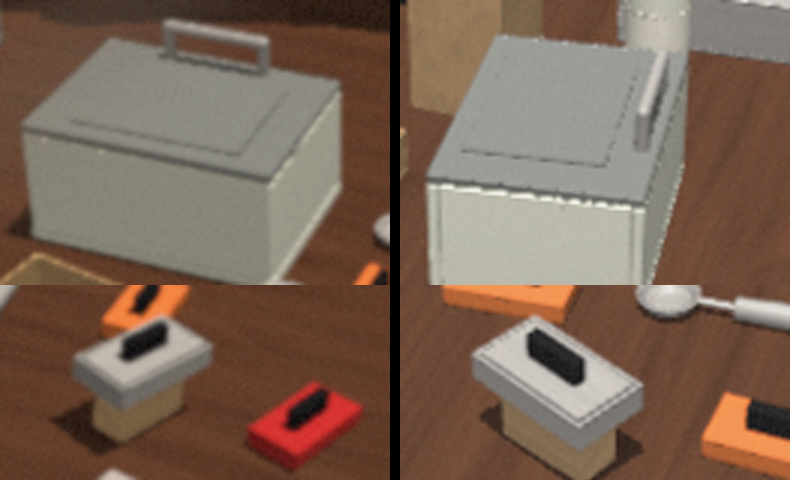

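Run:
```python
from h import *
P={'lid':(.128,[(242.3,205),(318.7,218.7),(294.3,252),(213,234)],[(391,181),(376.7,234),(304.3,225.3),(327.3,177.7)]),
'bar':(.166,[(259.7,199.3),(294.3,205.3)],[(381.7,184.5),(376.7,213)]),
'tray':(.075,[(374.7,276.3),(405,260),(420.7,270),(390.7,285)],[(300.7,295.7),(335.7,318),(314.3,332.7),(279,308.3)]),
'grip':(.096,[(391.5,267),(404,259.5)],[(299.5,296.5),(314.5,307)])}
_,K1,T1=load('scene');_,K2,T2=load('side')
for n,(z,a,b) in P.items():
    A=np.array([onz(K1,T1,*p,z) for p in a]);B=np.array([onz(K2,T2,*p,z) for p in b])
    print(n,'scene',A[:,:2].round(3).tolist(),'mean',A.mean(0).round(3));print('  side',B[:,:2].round(3).tolist(),'mean',B.mean(0).round(3))
    for X in(A,B):
        print('  edges',[(round(np.linalg.norm(e),3),round(np.degrees(np.arctan2(e[1],e[0])),1)) for e in (np.roll(X,-1,0)-X)])
    if n!='grip' and n!='tray':
        for p,q in zip(a,b): print('  tri',[w.round(3) for w in two(ray(K1,T1,*p),ray(K2,T2,*q))])
s=T1;print()
```

```text
lid scene [[0.461, -0.333], [0.437, -0.09], [0.622, -0.074], [0.638, -0.317]] mean [ 0.54  -0.203  0.128]
  side [[0.455, -0.344], [0.428, -0.076], [0.604, -0.062], [0.626, -0.312]] mean [ 0.528 -0.199  0.128]
  edges [(np.float64(0.245), np.float64(95.6)), (np.float64(0.186), np.float64(4.8)), (np.float64(0.244), np.float64(-86.3)), (np.float64(0.178), np.float64(-174.9))]
  edges [(np.float64(0.269), np.float64(95.6)), (np.float64(0.176), np.float64(4.6)), (np.float64(0.251), np.float64(-85.1)), (np.float64(0.174), np.float64(-169.5))]
  tri [array([ 0.455, -0.338,  0.127]), np.float64(0.007)]
  tri [array([ 0.431, -0.091,  0.121]), np.float64(0.006)]
  tri [array([ 0.61 , -0.08 ,  0.118]), np.float64(0.003)]
  tri [array([ 0.63 , -0.324,  0.122]), np.float64(0.0)]
bar scene [[0.468, -0.266], [0.457, -0.158]] mean [ 0.462 -0.212  0.166]
  side [[0.459, -0.248], [0.438, -0.107]] mean [ 0.449 -0.178  0.166]
  edges [(np.float64(0.109), np.float64(95.7)), (np.float64(0.109), np.float64(-84.3))]
  edges [(np.float64(0.142), np.float64(98.8)), (np.float64(0.142), np.float64(-81.2))]
  t
[... 259 characters left out ...]
8, 0.236], [0.574, 0.187]] mean [0.512 0.184 0.075]
  edges [(np.float64(0.118), np.float64(155.0)), (np.float64(0.059), np.float64(62.0)), (np.float64(0.11), np.float64(-28.0)), (np.float64(0.053), np.float64(-109.9))]
  edges [(np.float64(0.106), np.float64(153.3)), (np.float64(0.063), np.float64(63.5)), (np.float64(0.108), np.float64(-27.3)), (np.float64(0.062), np.float64(-118.8))]
grip scene [[0.534, 0.166], [0.487, 0.185]] mean [0.51  0.176 0.096]
  side [[0.537, 0.161], [0.495, 0.184]] mean [0.516 0.172 0.096]
  edges [(np.float64(0.051), np.float64(157.8)), (np.float64(0.051), np.float64(-22.2))]
  edges [(np.float64(0.048), np.float64(150.8)), (np.float64(0.048), np.float64(-29.2))]
```

Call:
send_rows([
  [[1, 0, 0, -0.2, 0, 0, -1], [1, 0, 0, -0.2, 0, 0, -1], [1, 0, 0, -0.2, 0, 0, -1], [1, 0, 0, -0.2, 0, 0, -1], [1, 0, 0, -0.2, 0, 0, -1], [1, 0, 0, -0.2, 0, 0, -1], [1, 0, 0, -0.2, 0, 0, -1], [1, 0, 0, -0.2, 0, 0, -1], [1, 0, 0, -0.2, 0, 0, -1], [1, 0, 0, -0.2, 0, 0, -1], [1, 0, 0, -0.2, 0, 0, -1], [1, 0, 0, -0.2, 0, 0, -1], [1, 0, 0, -0.2, 0, 0, -1]],
], force=25)

```text
clock: 1.18
ee_pos: [0.2646, -0.6708, 0.3118]
tcp_rot: [-179.7, -0.9, 99.5]
force: [0.3, -0.6, -0.1]
gripper_width: 0.0853
```

```bash
cat >> h.py <<'E'
def go(x,y,z,yaw=None,q=True):
    """world target (TCP) -> shift in tool axes, in units of 25 mm; turn about the tool z in 0.1 rad"""
    s=arm.get_state(); M=R.from_euler('xyz',s['tcp_rot'],degrees=True).as_matrix()
    d=M.T@(np.array([x,y,z])-s['ee_pos'])/.025
    print('t %.2f pos'%s['clock'],s['ee_pos'].round(4),'rot',s['tcp_rot'].round(1),'F',s['force'].round(1),'w %.4f'%s['gripper_width'],'j',s['joints'].round(0))
    print('  shift units',d.round(2))
    if yaw is not None:
        Rt=R.from_euler('xyz',[180,0,yaw],degrees=True).as_matrix(); print('  turn units',(R.from_matrix(M.T@Rt).as_rotvec()/.1).round(2))
E
python3 -c "
from h import *
go(.458,-.208,.30,95.3)"
```

```text
t 1.18 pos [ 0.2646 -0.6708  0.3118] rot [-179.7   -0.9   99.5] F [ 0.3 -0.6 -0.1] w 0.0853 j [ 77.  33. -21.  87.  13.  63.  62.]
  shift units [16.98 10.68  0.68]
  turn units [-0.06 -0.16  0.73]
```

Call:
send_rows([
  [[1, 0.95, 0.6, 0.04, 0, 0, 0.04], [1, 0.95, 0.6, 0.04, 0, 0, 0.04], [1, 0.95, 0.6, 0.04, 0, 0, 0.04], [1, 0.95, 0.6, 0.04, 0, 0, 0.04], [1, 0.95, 0.6, 0.04, 0, 0, 0.04], [1, 0.95, 0.6, 0.04, 0, 0, 0.04], [1, 0.95, 0.6, 0.04, 0, 0, 0.04], [1, 0.95, 0.6, 0.04, 0, 0, 0.04], [1, 0.95, 0.6, 0.04, 0, 0, 0.04], [1, 0.95, 0.6, 0.04, 0, 0, 0.04], [1, 0.95, 0.6, 0.04, 0, 0, 0.04], [1, 0.95, 0.6, 0.04, 0, 0, 0.04], [1, 0.95, 0.6, 0.04, 0, 0, 0.04], [1, 0.95, 0.6, 0.04, 0, 0, 0.04], [1, 0.95, 0.6, 0.04, 0, 0, 0.04], [1, 0.95, 0.6, 0.04, 0, 0, 0.04], [1, 0.7, 0.4, 0, 0, 0, 0], [1, 0, 0, 0, 0, 0, 0]],
])

```text
clock: 2.68
ee_pos: [0.4597, -0.224, 0.2943]
tcp_rot: [-179.3, -1.2, 95.6]
force: [0.3, -0.2, -1.1]
gripper_width: 0.0849
```

```bash
python3 -c "
from h import *
go(.458,-.208,.30,95.3)
d,K,T=snap('wrist','w1'); print(np.array(d['T_tool_cam']).round(3).tolist(),K[0],proj(K,T,[.458,-.208,.162]))"
```

```text
t 2.68 pos [ 0.4597 -0.224   0.2943] rot [-179.3   -1.2   95.6] F [ 0.3 -0.2 -1.1] w 0.0849 j [ 41.  19. -28. 115.  10.  50.  14.]
  shift units [ 0.65 -0.01 -0.21]
  turn units [-0.13 -0.22  0.06]
[[-0.0, 0.953, 0.302, 0.077], [1.0, 0.0, 0.0, -0.0], [0.0, 0.302, -0.953, -0.121], [0.0, 0.0, 0.0, 1.0]] [332.24650501   0.         322.59072441] [324.67347569 221.82239724]
```

View pics/w1.png

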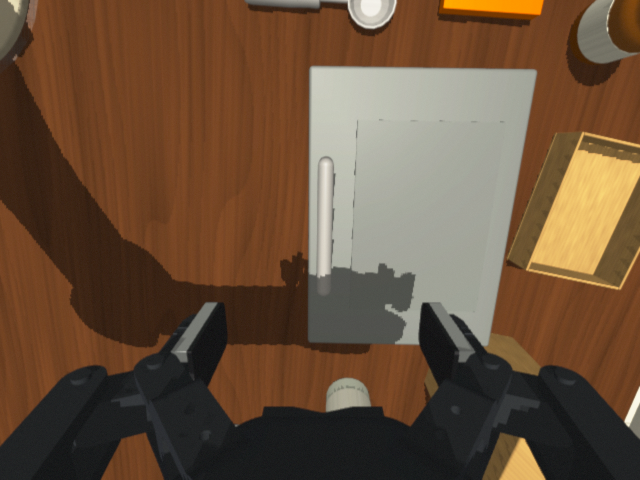

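The wrist view shows the lid's corners at (310,67), (535,70), (491,346) and (308,342). The bar runs from (326,158) to (323,293), within 5 px of the prediction.

```bash
python3 -c "
from h import *
_,K,T=load('w1')
X=np.array([onz(K,T,*p,.128) for p in ((310,67),(535,70),(491,346),(308,342))]); print(X.round(4),X.mean(0))
for e in np.roll(X,-1,0)-X: print(np.linalg.norm(e).round(3),np.degrees(np.arctan2(e[1],e[0])).round(1))
B=np.array([onz(K,T,*p,.164) for p in ((326,158),(323,293))]);print(B,B.mean(0))
e=B[0]-B[1];print(np.linalg.norm(e),np.degrees(np.arctan2(e[1],e[0])))
go(*B.mean(0)[:2],.176,95.0)"
```

```text
[[ 0.4347 -0.0932  0.128 ]
 [ 0.6097 -0.0786  0.128 ]
 [ 0.6347 -0.3243  0.128 ]
 [ 0.4542 -0.339   0.128 ]] [ 0.53332664 -0.20875606  0.128     ]
0.176 4.8
0.247 -84.2
0.181 -175.3
0.247 94.5
[[ 0.45413746 -0.15949711  0.164     ]
 [ 0.4626136  -0.26782709  0.164     ]] [ 0.45837553 -0.2136621   0.164     ]
0.10866108426110545 94.47391977114802
t 2.73 pos [ 0.459  -0.2256  0.2942] rot [-179.2   -1.2   95.6] F [-0.1 -0.2 -0.3] w 0.0853 j [ 41.  19. -28. 115.  10.  50.  14.]
  shift units [0.38 0.09 4.74]
  turn units [-0.14 -0.21  0.1 ]
```

Call:
send_rows([
  [[1, 0.1, 0, 0.7, 0, 0, 0], [1, 0.1, 0, 0.7, 0, 0, 0], [1, 0.1, 0, 0.7, 0, 0, 0], [1, 0.1, 0, 0.7, 0, 0, 0], [1, 0, 0, 0.7, -0.1, -0.2, 0.1], [1, 0, 0.1, 0.7, 0, 0, 0], [1, 0, 0, 0.5, 0, 0, 0], [1, 0, 0, 0.1, 0, 0, 0], [1, 0, 0, 0, 0, 0, 0]],
])

```text
clock: 3.48
ee_pos: [0.4549, -0.2234, 0.169]
tcp_rot: [-179.6, 0.2, 94.4]
force: [-0.4, 0.0, -0.0]
gripper_width: 0.0852
```

```bash
python3 -c "
from h import *
go(.458,-.213,.172,95.0)"
```

```text
t 3.48 pos [ 0.4549 -0.2234  0.169 ] rot [-179.6    0.2   94.4] F [-0.4  0.  -0. ] w 0.0852 j [ 35.  28. -22. 123.  20.  32.   3.]
  shift units [ 0.4   0.15 -0.12]
  turn units [-0.06  0.04 -0.1 ]
```

Call:
send_rows([
  [[1, 0.4, 0.15, -0.12, 0, 0, 0], [0, 0, 0, 0, 0, 0, 0], [0, 0, 0, 0, 0, 0, 0], [0, 0, 0, 0, 0, 0, 0], [0, 0, 0, 0, 0, 0, 0], [0, 0, 0, 0, 0, 0, 0], [0, 0, 0, 0, 0, 0, 0], [0, 0, 0, 0, 0, 0, 0], [0, 0, 0, 0, 0, 0, 0]],
], force=30)

```text
clock: 4.23
ee_pos: [0.4586, -0.2142, 0.1758]
tcp_rot: [-179.8, 0.4, 94.3]
force: [0.7, 0.3, -2.3]
gripper_width: 0.0105
```

```bash
python3 -c "
from h import *
go(.458,-.213,.172,95.0)
u=np.array([np.cos(np.radians(5)),np.sin(np.radians(5))])
for k in range(0,101,10):
    a=np.radians(165.1-k); r=.1708
    print(k,((np.cos(a)-np.cos(np.radians(165.1)))*r/.025).round(2),((np.sin(a)-np.sin(np.radians(165.1)))*r/.025).round(2))"
```

```text
t 4.23 pos [ 0.4586 -0.2142  0.1758] rot [-179.8    0.4   94.3] F [ 0.7  0.3 -2.3] w 0.0105 j [ 34.  27. -22. 123.  19.  33.   2.]
  shift units [ 0.05 -0.02  0.15]
  turn units [-0.03  0.07 -0.12]
0 0.0 0.0
10 0.41 1.12
20 1.0 2.15
30 1.76 3.07
40 2.67 3.83
50 3.7 4.43
60 4.82 4.84
70 5.99 5.05
80 7.19 5.05
90 8.36 4.85
100 9.48 4.44
```

Call:
send_rows([
  [[0, 0, 0.18, -0.57, 0, 0, 0], [0, 0, 0.22, -0.55, 0, 0, 0], [0, 0, 0.28, -0.53, 0, 0, 0], [0, 0, 0.32, -0.5, 0, 0, 0], [0, 0, 0.36, -0.48, 0, 0, 0], [0, 0, 0.4, -0.44, 0, 0, 0], [0, 0, 0.44, -0.4, 0, 0, 0], [0, 0, 0.47, -0.36, 0, 0, 0]],
])

```text
clock: 4.9
ee_pos: [0.5187, -0.2094, 0.2698]
tcp_rot: [-178.7, 0.2, 94.2]
force: [-4.5, 0.3, 0.3]
gripper_width: 0.0106
```

```bash
cat > arc.py <<'E'
from h import *
s=arm.get_state(); p0=np.array([.4586,-.2142,.1758]); u=np.array([np.cos(np.radians(5)),np.sin(np.radians(5)),0])
d=s['ee_pos']-p0; bx=-.165+d@u; bz=.044+d[2]
print('radius',np.hypot(bx,bz),'lid deg',165.1-np.degrees(np.arctan2(bz,bx)),'w',s['gripper_width'])
k0=165.1-np.degrees(np.arctan2(bz,bx))
for k in np.arange(10*np.ceil(k0/10),106,10):
    a=np.radians(165.1-k); g=np.array([0,0,p0[2]])+0; t=p0+u*(np.cos(a)*.1708+.165); t[2]=p0[2]-.044+np.sin(a)*.1708
    print(k,t.round(3),end=''); go(*t) if k in(100,) else print((R.from_euler('xyz',s['tcp_rot'],degrees=True).as_matrix().T@(t-s['ee_pos'])/.025).round(2))
E
python3 arc.py
```

```text
radius 0.17319039184731064 lid deg 37.89991179150489 w 0.010611678994151125
40.0 [ 0.525 -0.208  0.272][ 0.02  0.26 -0.08]
50.0 [ 0.551 -0.206  0.286][ 0.03  1.27 -0.7 ]
60.0 [ 0.579 -0.204  0.297][ 0.05  2.38 -1.13]
70.0 [ 0.608 -0.201  0.302][ 0.06  3.55 -1.37]
80.0 [ 0.638 -0.199  0.302][ 0.08  4.74 -1.4 ]
90.0 [ 0.667 -0.196  0.297][ 0.1   5.92 -1.22]
100.0 [ 0.695 -0.194  0.287]t 4.90 pos [ 0.5187 -0.2094  0.2698] rot [-178.7    0.2   94.2] F [-4.5  0.3  0.3] w 0.0106 j [ 34.  24. -25. 111.  14.  49.   6.]
  shift units [ 0.11  7.05 -0.84]
```

Call:
send_rows([
  [[0, 0, 0.52, -0.25, 0, 0, 0], [0, 0, 0.5, -0.3, 0, 0, 0], [0, 0, 0.54, -0.26, 0, 0, 0], [0, 0, 0.55, -0.21, 0, 0, 0], [0, 0, 0.57, -0.17, 0, 0, 0], [0, 0, 0.58, -0.12, 0, 0, 0], [0, 0, 0.58, -0.06, 0, 0, 0], [0, 0, 0.58, -0.02, 0, 0, 0]],
])

```text
clock: 5.57
ee_pos: [0.6222, -0.201, 0.3047]
tcp_rot: [-177.3, 0.2, 94.1]
force: [-2.1, 0.9, 4.3]
gripper_width: 0.0102
```

```bash
python3 arc.py
```

```text
radius 0.17287995463150432 lid deg 74.81962608103488 w 0.010234566563698554
80.0 [ 0.638 -0.199  0.302][0.06 0.62 0.08]
90.0 [ 0.667 -0.196  0.297][0.07 1.8  0.23]
100.0 [ 0.695 -0.194  0.287]t 5.57 pos [ 0.6222 -0.201   0.3047] rot [-177.3    0.2   94.1] F [-2.1  0.9  4.3] w 0.0102 j [ 28.  29. -24.  96.  14.  61.   3.]
  shift units [0.09 2.94 0.58]
```

Call:
send_rows([
  [[0, 0, 0.55, 0.08, 0, 0, 0], [0, 0, 0.55, 0.1, 0, 0, 0], [0, 0, 0.55, 0.12, 0, 0, 0], [0, 0, 0.5, 0.13, 0, 0, 0], [0, 0, 0.4, 0.1, 0, 0, 0], [0, 0, 0.2, 0.05, 0, 0, 0], [0, 0, 0, 0, 0, 0, 0]],
])

```text
clock: 6.15
ee_pos: [0.6958, -0.195, 0.288]
tcp_rot: [-177.4, 0.2, 94.2]
force: [1.2, -0.7, 2.4]
gripper_width: 0.0104
```

```bash
python3 arc.py
```

```text
radius 0.17246153626548386 lid deg 100.14202826793881 w 0.01039046198450343
```

Call:
send_rows([
  [[0.28, 0, 0, 0, 0, 0, 0], [0.28, 0, 0, 0, 0, 0, 0], [0.28, 0, 0, 0, 0, 0, 0], [0.28, 0, 0, 0, 0, 0, 0], [0.28, 0, 0, -0.5, 0, 0, 0], [0.28, 0, 0, -0.7, 0, 0, 0], [0.28, 0, 0, -0.9, 0, 0, 0], [0.28, 0, 0, -0.9, 0, 0, 0], [0.28, 0, 0, -0.5, 0, 0, 0]],
])

```text
clock: 6.9
ee_pos: [0.6961, -0.1952, 0.3792]
tcp_rot: [-177.0, 0.1, 94.1]
force: [-0.6, 0.1, 0.3]
gripper_width: 0.0238
```

```bash
python3 -c "
from h import *
# viewpoint above tin: camera ~77 mm along tool x ahead... target yaw for box viewing
go(.53,-.27,.40,95)
snap('scene','s2')
im=load('s2')[0][150:290,190:340,::-1]; cv2.imwrite('pics/s2c.png',cv2.resize(im,None,fx=4,fy=4,interpolation=cv2.INTER_CUBIC))"
```

```text
t 6.90 pos [ 0.6961 -0.1952  0.3792] rot [-1.77e+02  1.00e-01  9.41e+01] F [-0.6  0.1  0.3] w 0.0238 j [ 25.  32. -24.  80.  13.  74.   4.]
  shift units [-2.51 -6.88 -0.47]
  turn units [-0.52  0.01 -0.16]
```

View pics/s2c.png

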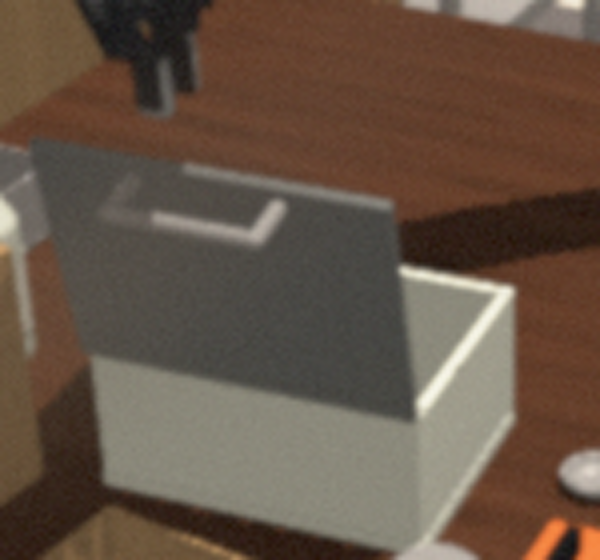

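The lid stands open on its stop, with no contact. Next I look into the box.

Call:
send_rows([
  [[0.28, 0.1, -0.8, 0, -0.1, 0, 0], [0.28, 0.1, -0.9, 0, -0.1, 0, 0], [0.28, 0.1, -0.9, 0.05, -0.1, 0, 0], [0.28, 0.1, -0.9, 0.05, -0.1, 0, 0], [0.28, 0.1, -0.9, 0.1, -0.1, 0, 0], [1, 0.1, -0.9, 0.2, 0, 0, 0], [1, 0.1, -0.9, 0.2, 0, 0, 0], [1, 0, -0.6, 0.2, 0, 0, 0], [1, 0, 0, 0, 0, 0, 0], [1, 0, 0, 0, 0, 0, 0]],
])

```text
clock: 7.78
ee_pos: [0.5179, -0.1884, 0.3713]
tcp_rot: [179.2, 0.4, 94.0]
force: [0.6, -0.4, -0.1]
gripper_width: 0.082
```

```bash
python3 -c "
from h import *
go(.53,-.18,.36,95)
d,K,T=snap('wrist','w2'); print(proj(K,T,[.533,-.209,.07]))"
```

```text
t 7.78 pos [ 0.5179 -0.1884  0.3713] rot [179.2   0.4  94. ] F [ 0.6 -0.4 -0.1] w 0.0820 j [ 35.  17. -27. 106.   9.  59.   8.]
  shift units [0.3  0.5  0.46]
  turn units [ 0.14  0.08 -0.17]
[329.90173522 214.37039081]
```

View pics/w2.png

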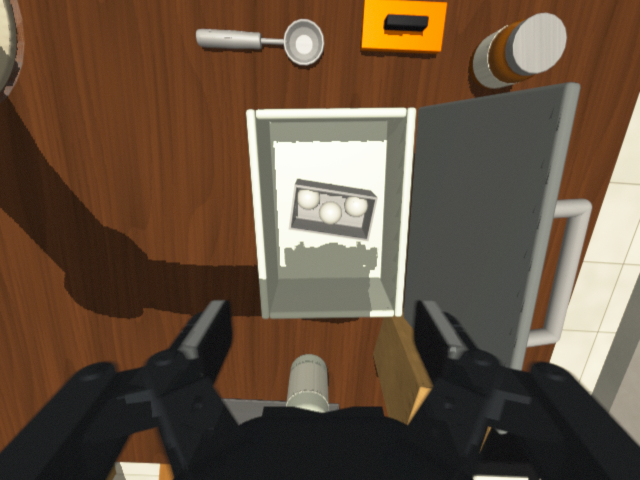

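The wrist view shows the open lid, and the tin's rim at about (296,180), (376,191), (370,239) and (292,229). I'll work out a coarse pose, then look closer.

```bash
cat > quad.py <<'E'
from h import *
def quad(f,pts,z):
    _,K,T=load(f); X=np.array([onz(K,T,*p,z) for p in pts]); E=np.roll(X,-1,0)-X
    print('corners',X[:,:2].round(4).tolist(),'centre',X.mean(0).round(4),[(np.linalg.norm(e).round(4),np.degrees(np.arctan2(e[1],e[0])).round(1)) for e in E]); return X
E
python3 -c "
from quad import *
quad('w2',[(296,180),(376,191),(370,239),(292,229)],.07)
go(.533,-.21,.23,95)"
```

```text
corners [[0.4871, -0.1678], [0.5892, -0.1747], [0.5889, -0.239], [0.4848, -0.232]] centre [ 0.5375 -0.2033  0.07  ] [(np.float64(0.1024), np.float64(-3.9)), (np.float64(0.0642), np.float64(-90.3)), (np.float64(0.1044), np.float64(176.2)), (np.float64(0.0642), np.float64(87.9))]
t 7.83 pos [ 0.5181 -0.1884  0.3713] rot [179.2   0.4  94. ] F [-0.4 -0.2 -0.2] w 0.0854 j [ 35.  17. -27. 106.   9.  59.   8.]
  shift units [-0.86  0.46  5.67]
  turn units [ 0.14  0.08 -0.17]
```

Call:
send_rows([
  [[1, -0.14, 0.08, 0.8, 0, 0, 0], [1, -0.14, 0.08, 0.8, 0, 0, 0], [1, -0.14, 0.08, 0.8, 0, 0, 0], [1, -0.14, 0.08, 0.8, 0, 0, 0], [1, -0.14, 0.08, 0.8, 0.14, 0.08, -0.17], [1, -0.1, 0.06, 0.8, 0, 0, 0], [1, 0, 0, 0.6, 0, 0, 0], [1, 0, 0, 0, 0, 0, 0], [1, 0, 0, 0, 0, 0, 0]],
])

```text
clock: 8.58
ee_pos: [0.5474, -0.2079, 0.2353]
tcp_rot: [179.3, 0.0, 95.3]
force: [0.5, -0.3, 0.6]
gripper_width: 0.0854
```

```bash
python3 -c "
from quad import *
go(.533,-.21,.23,95)
d,K,T=snap('wrist','w3'); c=proj(K,T,[.5375,-.2033,.07]); print(c)
im=load('w3')[0][:,:,::-1]; x,y=c.astype(int); x0,y0=max(x-100,0),max(y-75,0); print(x0,y0)
cv2.imwrite('pics/w3c.png',cv2.resize(im[y0:y0+150,x0:x0+200],None,fx=4,fy=4,interpolation=cv2.INTER_CUBIC))"
```

```text
t 8.58 pos [ 0.5474 -0.2079  0.2353] rot [179.3   0.   95.3] F [ 0.5 -0.3  0.6] w 0.0854 j [ 32.  27. -24. 111.  15.  44.   5.]
  shift units [-0.03 -0.58  0.21]
  turn units [0.13 0.01 0.04]
[309.62121144 221.20651801]
209 146
```

View pics/w3c.png

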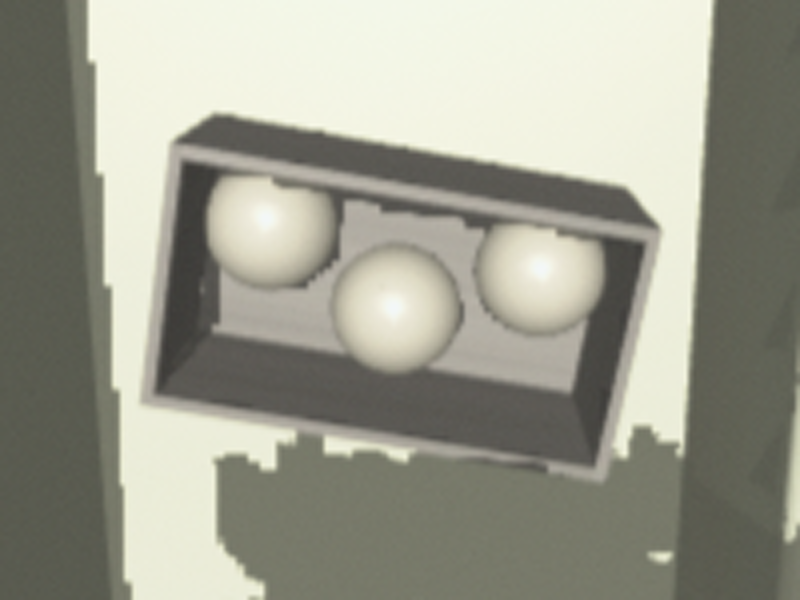

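The close view gives the tin's outer rim corners in the crop: (170,143), (660,230), (604,482) and (143,404).

```bash
python3 -c "
from quad import *
quad('w3',[(209+x/4-.4,146+y/4-.4) for x,y in ((170,143),(660,230),(604,482),(143,404))],.07)
print(arm.get_state()['ee_pos'])
go(.514,.18,.30,-30+90)
"
```

```text
corners [[0.4851, -0.1729], [0.5918, -0.1822], [0.5869, -0.2418], [0.4806, -0.232]] centre [ 0.5361 -0.2072  0.07  ] [(np.float64(0.107), np.float64(-5.0)), (np.float64(0.0598), np.float64(-94.6)), (np.float64(0.1068), np.float64(174.7)), (np.float64(0.0593), np.float64(85.6))]
[ 0.54733351 -0.20788272  0.23548118]
t 8.63 pos [ 0.5473 -0.2079  0.2355] rot [179.3   0.   95.2] F [ 0.3 -0.4 -0.5] w 0.0854 j [ 32.  27. -24. 111.  15.  44.   5.]
  shift units [15.57  0.13 -2.59]
  turn units [ 0.13 -0.03  6.15]
```

Call:
send_rows([
  [[1, 0.8, 0, -0.3, 0, 0, 0], [1, 0.95, 0, -0.2, 0, 0, 0], [1, 0.95, 0, 0, 0, 0, 0], [1, 0.95, 0, 0, 0, 0, 0], [1, 0.95, 0, 0, 0, 0, 0], [1, 0.95, 0, 0, 0, 0, 0], [1, 0.95, 0, 0, 0, 0, 0], [1, 0.95, 0, 0, 0, 0, 0], [1, 0.95, 0, 0, 0, 0, 0], [1, 0.95, 0, 0, 0, 0, 0], [1, 0.95, 0, 0, 0, 0, 0], [1, 0.95, 0, 0, 0, 0, 0], [1, 0.95, 0, 0, 0, 0, 0], [1, 0.95, 0, 0, 0, 0, 0], [1, 0.95, 0, 0, 0, 0, 0], [1, 0.9, 0, 0, 0, 0, 0], [1, 0, 0, 0, 0, 0, -0.5]],
])

```text
clock: 10.05
ee_pos: [0.5257, 0.1873, 0.2729]
tcp_rot: [177.0, 0.2, 97.8]
force: [0.1, 0.1, 0.1]
gripper_width: 0.0853
```

Call:
send_rows([
  [[1, 0, 0, 0, 0, 0, -0.9], [1, 0, 0, 0, 0, 0, -0.9], [1, 0, 0, 0, 0, 0, -0.9], [1, 0, 0, 0, 0, 0, -0.9], [1, 0, 0, 0, 0, 0, -0.9], [1, 0, 0, 0, 0, 0, -0.9], [1, 0, 0, 0, 0, 0, -0.9], [1, 0, 0, 0, 0, 0, -0.9], [1, 0, 0, 0, 0, 0, -0.9], [1, 0, 0, 0, 0, 0, -0.9], [1, 0, 0, 0, 0, 0, 0]],
])

```text
clock: 10.97
ee_pos: [0.5309, 0.1975, 0.2915]
tcp_rot: [177.3, 3.7, 152.4]
force: [-0.2, 0.6, 0.0]
gripper_width: 0.0854
```

```bash
python3 -c "
from quad import *
go(.514,.18,.23,153)"
```

```text
t 10.97 pos [0.5309 0.1975 0.2915] rot [177.3   3.7 152.4] F [-0.2  0.6  0. ] w 0.0854 j [  4.  24. -42. 111.  24.  49.  11.]
  shift units [ 0.43 -1.04  2.39]
  turn units [ 0.46  0.65 -0.1 ]
```

Call:
send_rows([
  [[1, 0.1, -0.3, 0.5, 0.2, 0.3, 0], [1, 0.1, -0.3, 0.5, 0.2, 0.3, 0], [1, 0.1, -0.2, 0.6, 0, 0, 0], [1, 0, -0.1, 0.4, 0, 0, 0], [1, 0, 0, 0, 0, 0, 0], [1, 0, 0, 0, 0, 0, 0]],
])

```text
clock: 11.47
ee_pos: [0.5151, 0.1794, 0.2385]
tcp_rot: [179.9, -0.1, 151.6]
force: [0.1, 0.4, 0.0]
gripper_width: 0.0855
```

```bash
python3 -c "
from quad import *
go(.514,.18,.23,153)
d,K,T=snap('wrist','w4'); c=proj(K,T,[.514,.18,.075]); print(c)
im=load('w4')[0][:,:,::-1]; x,y=c.astype(int); x0,y0=max(x-100,0),max(y-75,0); print(x0,y0)
cv2.imwrite('pics/w4c.png',cv2.resize(im[y0:y0+150,x0:x0+200],None,fx=4,fy=4,interpolation=cv2.INTER_CUBIC))"
```

```text
t 11.47 pos [0.5151 0.1794 0.2385] rot [ 1.799e+02 -1.000e-01  1.516e+02] F [0.1 0.4 0. ] w 0.0855 j [  4.  28. -41. 114.  25.  47.  11.]
  shift units [ 0.05 -0.    0.34]
  turn units [ 0.01 -0.02 -0.24]
[322.66725763 227.05397958]
222 152
```

View pics/w4c.png

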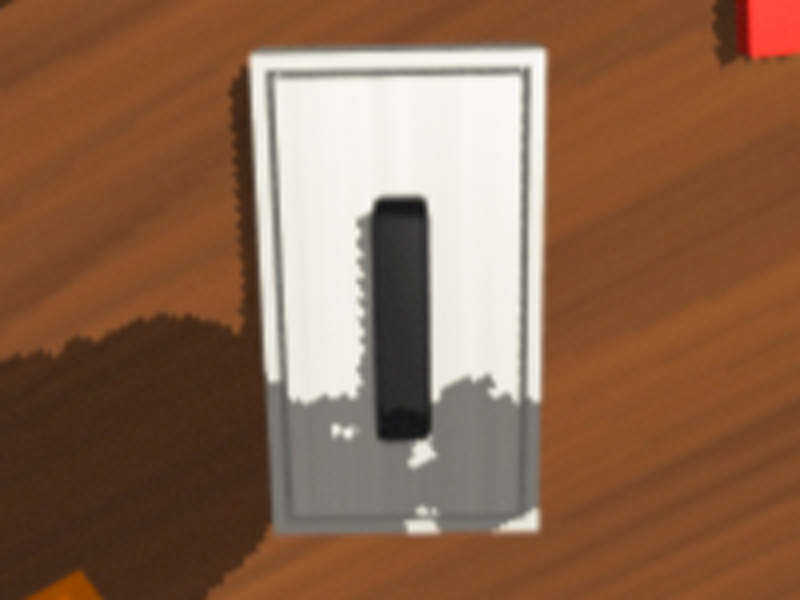

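The lids lie squarely under the gripper, with the tray's top corners in the crop at (250,53), (546,48), (540,532) and (273,533).

```bash
python3 -c "
from quad import *
X=quad('w4',[(222+x/4-.4,152+y/4-.4) for x,y in ((250,53),(546,48),(540,532),(273,533))],.074)
c=X.mean(0); go(c[0],c[1],.068,152.5)"
```

```text
corners [[0.4514, 0.1771], [0.48, 0.2321], [0.5785, 0.1813], [0.5489, 0.1262]] centre [0.5147 0.1792 0.074 ] [(np.float64(0.062), np.float64(62.5)), (np.float64(0.1108), np.float64(-27.3)), (np.float64(0.0626), np.float64(-118.2)), (np.float64(0.11), np.float64(152.4))]
t 11.52 pos [0.5151 0.1794 0.2385] rot [ 1.799e+02 -1.000e-01  1.516e+02] F [ 0.1 -0.7 -1.1] w 0.0856 j [  4.  28. -41. 114.  25.  47.  11.]
  shift units [ 0.   -0.02  6.82]
  turn units [ 0.01 -0.02 -0.15]
```

Call:
send_rows([
  [[1, 0, 0, 0.8, 0, 0, -0.1], [1, 0, 0, 0.8, 0, 0, -0.05], [1, 0, 0, 0.8, 0, 0, 0], [1, 0, 0, 0.8, 0, 0, 0], [1, 0, 0, 0.8, 0, 0, 0], [1, 0, 0, 0.8, 0, 0, 0], [1, 0, 0, 0.8, 0, 0, 0], [1, 0, 0, 0.5, 0, 0, 0], [1, 0, 0, 0.3, 0, 0, 0], [1, 0, 0, 0, 0, 0, 0]],
])

```text
clock: 12.35
ee_pos: [0.522, 0.1843, 0.0775]
tcp_rot: [179.4, 0.3, 152.2]
force: [-0.4, -0.0, -0.6]
gripper_width: 0.0854
```

```bash
python3 -c "
from quad import *
go(.5147,.1792,.068,152.4)"
```

```text
t 12.35 pos [0.522  0.1843 0.0775] rot [179.4   0.3 152.2] F [-0.4 -0.  -0.6] w 0.0854 j [ -6.  40. -28. 121.  40.  28.  -3.]
  shift units [ 0.16 -0.32  0.37]
  turn units [ 0.1   0.06 -0.03]
```

Call:
send_rows([
  [[1, 0.16, -0.32, 0.2, 0.1, 0.06, 0], [1, 0, 0, 0.15, 0, 0, 0], [1, 0, 0, 0, 0, 0, 0]],
])

```text
clock: 12.6
ee_pos: [0.5152, 0.1795, 0.0696]
tcp_rot: [179.9, 0.0, 152.2]
force: [0.6, 0.8, 0.0]
gripper_width: 0.0855
```

```bash
python3 -c "
from quad import *
go(.5147,.1792,.068,152.4)"
```

```text
t 12.60 pos [0.5152 0.1795 0.0696] rot [179.9   0.  152.2] F [0.6 0.8 0. ] w 0.0855 j [ -7.  40. -27. 122.  41.  27.  -4.]
  shift units [ 0.01 -0.02  0.06]
  turn units [ 0.01  0.01 -0.04]
```

Call:
send_rows([
  [[0, 0, 0, 0, 0, 0, 0], [0, 0, 0, 0, 0, 0, 0], [0, 0, 0, 0, 0, 0, 0], [0, 0, 0, 0, 0, 0, 0], [0, 0, 0, 0, 0, 0, 0], [0, 0, 0, 0, 0, 0, 0], [0, 0, 0, -0.2, 0, 0, 0], [0, 0, 0, -0.3, 0, 0, 0], [0, 0, 0, -0.4, 0, 0, 0]],
], force=45)

```text
clock: 13.35
ee_pos: [0.5148, 0.1786, 0.0937]
tcp_rot: [-180.0, 0.0, 152.2]
force: [0.3, -0.1, -2.4]
gripper_width: 0.0611
```

```bash
python3 -c "
from quad import *
go(.536,-.207,.26,175.1)"
```

```text
t 13.35 pos [0.5148 0.1786 0.0937] rot [-180.     0.   152.2] F [ 0.3 -0.1 -2.4] w 0.0611 j [ -5.  39. -30. 121.  39.  30.  -1.]
  shift units [ -7.96 -13.25  -6.64]
  turn units [-0.    0.   -4.01]
```

Call:
send_rows([
  [[0, 0, 0, -0.6, 0, 0, 0], [0, 0, 0, -0.8, 0, 0, -0.3], [0, 0, 0, -0.8, 0, 0, -0.5], [0, 0, 0, -0.8, 0, 0, -0.5], [0, 0, 0, -0.8, 0, 0, -0.5], [0, 0, 0, -0.8, 0, 0, -0.5], [0, 0, 0, -0.8, 0, 0, -0.5], [0, 0, 0, -0.5, 0, 0, -0.5], [0, 0, 0, -0.2, 0, 0, -0.3], [0, 0, 0, 0, 0, 0, 0]],
])

```text
clock: 14.18
ee_pos: [0.5119, 0.1787, 0.2648]
tcp_rot: [-180.0, 0.2, 174.0]
force: [-0.5, 0.4, -3.5]
gripper_width: 0.0609
```

```bash
python3 -c "
from quad import *
go(.536,-.207,.26,175.1)"
```

```text
t 14.18 pos [0.5119 0.1787 0.2648] rot [-180.     0.2  174. ] F [-0.5  0.4 -3.5] w 0.0609 j [  9.  28. -49. 113.  27.  51.  30.]
  shift units [ -2.58 -15.24   0.21]
  turn units [-0.01  0.03 -0.2 ]
```

Call:
send_rows([
  [[0, -0.1, -0.4, 0, 0, 0, 0], [0, -0.14, -0.7, 0, 0, 0, 0], [0, -0.15, -0.85, 0, 0, 0, 0], [0, -0.15, -0.85, 0, 0, 0, 0], [0, -0.15, -0.85, 0, 0, 0, 0], [0, -0.15, -0.85, 0, 0, 0, 0], [0, -0.15, -0.85, 0, 0, 0, 0], [0, -0.15, -0.85, 0, 0, 0, 0], [0, -0.15, -0.85, 0, 0, 0, 0], [0, -0.15, -0.85, 0, 0, 0, 0], [0, -0.15, -0.85, 0, 0, 0, -0.1], [0, -0.15, -0.85, 0, 0, 0, -0.1]],
])

```text
clock: 15.18
ee_pos: [0.5224, -0.0794, 0.2627]
tcp_rot: [-179.8, -0.4, 174.8]
force: [0.1, 0.1, -2.1]
gripper_width: 0.0611
```

```bash
python3 -c "
from quad import *
go(.536,-.207,.26,175.1)"
```

```text
t 15.18 pos [ 0.5224 -0.0794  0.2627] rot [-179.8   -0.4  174.8] F [ 0.1  0.1 -2.1] w 0.0611 j [ 38.  27. -50. 114.  27.  51.  58.]
  shift units [-1.   -5.03  0.12]
  turn units [-0.03 -0.07 -0.05]
```

Call:
send_rows([
  [[0, -0.15, -0.8, 0, 0, 0, 0], [0, -0.15, -0.8, 0, 0, 0, 0], [0, -0.15, -0.8, 0, 0, 0, 0], [0, -0.15, -0.8, 0, 0, 0, 0], [0, -0.15, -0.7, 0, 0, 0, 0], [0, -0.15, -0.5, 0, 0, 0, 0], [0, -0.1, -0.2, 0, 0, 0, 0], [0, 0, 0, 0, 0, 0, 0], [0, 0, 0, 0, 0, 0, 0]],
])

```text
clock: 15.93
ee_pos: [0.5285, -0.2135, 0.2579]
tcp_rot: [-179.7, -1.1, 173.8]
force: [0.1, 1.0, -3.5]
gripper_width: 0.0609
```

```bash
python3 -c "
from quad import *
go(.536,-.207,.15,175.1)"
```

```text
t 15.93 pos [ 0.5285 -0.2135  0.2579] rot [-179.7   -1.1  173.8] F [ 0.1  1.  -3.5] w 0.0609 j [ 49.  31. -48. 109.  28.  54.  71.]
  shift units [-0.36  0.32  4.31]
  turn units [-0.05 -0.2  -0.23]
```

Call:
send_rows([
  [[0, -0.15, 0.15, 0.6, -0.05, -0.2, -0.2], [0, -0.2, 0.15, 0.7, 0, 0, 0], [0, 0, 0, 0.8, 0, 0, 0], [0, 0, 0, 0.8, 0, 0, 0], [0, 0, 0, 0.8, 0, 0, 0], [0, 0, 0, 0.6, 0, 0, 0], [0, 0, 0, 0.3, 0, 0, 0], [0, 0, 0, 0, 0, 0, 0], [0, 0, 0, 0, 0, 0, 0]],
])

```text
clock: 16.68
ee_pos: [0.54, -0.1943, 0.141]
tcp_rot: [179.8, 0.3, 175.7]
force: [0.7, -0.2, -2.2]
gripper_width: 0.0609
```

```bash
python3 -c "
from quad import *
go(.536,-.207,.104,175.1)"
```

```text
t 16.68 pos [ 0.54   -0.1943  0.141 ] rot [179.8   0.3 175.7] F [ 0.7 -0.2 -2.2] w 0.0609 j [ 42.  38. -41. 116.  39.  40.  62.]
  shift units [ 0.13 -0.52  1.48]
  turn units [0.04 0.05 0.11]
```

Call:
send_rows([
  [[0, 0.13, -0.5, 0.4, 0.04, 0.05, 0.1], [0, 0, 0, 0.4, 0, 0, 0], [0, 0, 0, 0.3, 0, 0, 0], [0, 0, 0, 0.2, 0, 0, 0], [0, 0, 0, 0, 0, 0, 0]],
])

```text
clock: 17.1
ee_pos: [0.5372, -0.2078, 0.1085]
tcp_rot: [-179.9, 0.2, 175.1]
force: [-0.2, -0.4, -3.1]
gripper_width: 0.061
```

```bash
python3 -c "
from quad import *
go(.536,-.207,.0865,175.1)
snap('wrist','w5')
d,K,T=snap('side','s5')
cv2.imwrite('pics/s5c.png',np.hstack([cv2.resize(load('s5')[0][160:290,280:410,::-1],(390,390),interpolation=cv2.INTER_CUBIC),cv2.resize(load('w5')[0][:,:,::-1],(400,300))[:300].copy() if 0 else cv2.copyMakeBorder(cv2.resize(load('w5')[0][:,:,::-1],(400,300)),0,90,0,0,0)]))"
```

```text
t 17.10 pos [ 0.5372 -0.2078  0.1085] rot [-179.9    0.2  175.1] F [-0.2 -0.4 -3.1] w 0.0610 j [ 41.  41. -38. 117.  42.  37.  59.]
  shift units [0.05 0.03 0.88]
  turn units [-0.02  0.04 -0.  ]
```

View pics/s5c.png

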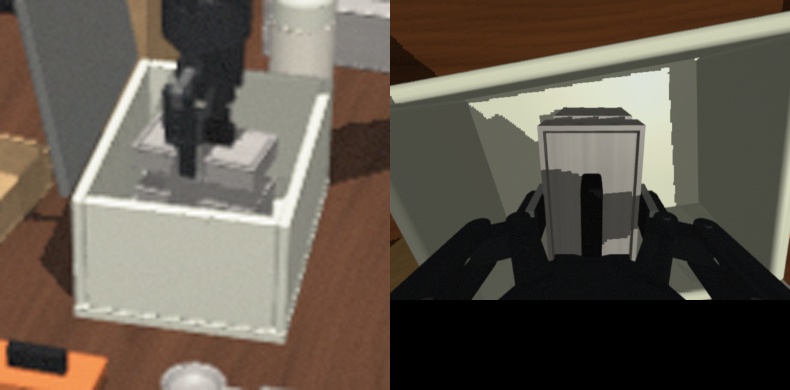

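Side and wrist views show the nested lids level just above the tin, with the tin centred behind the tray. I'll lower them slowly.

Call:
send_rows([
  [[0, 0.05, 0.03, 0.15, 0, 0, 0], [0, 0, 0, 0.15, 0, 0, 0], [0, 0, 0, 0.15, 0, 0, 0], [0, 0, 0, 0.12, 0, 0, 0], [0, 0, 0, 0, 0, 0, 0]],
])

```text
clock: 17.62
ee_pos: [0.537, -0.2065, 0.0947]
tcp_rot: [-179.9, 0.4, 175.1]
force: [-0.2, -0.4, -2.9]
gripper_width: 0.0613
```

```bash
python3 -c "
from quad import *
go(.536,-.207,.0865,175.1)"
```

```text
t 17.62 pos [ 0.537  -0.2065  0.0947] rot [-179.9    0.4  175.1] F [-0.2 -0.4 -2.9] w 0.0613 j [ 40.  41. -37. 117.  44.  36.  58.]
  shift units [ 0.04 -0.02  0.33]
  turn units [-0.02  0.07  0.  ]
```

Call:
send_rows([
  [[0, 0.04, -0.02, 0.1, 0, 0.07, 0], [0, 0, 0, 0.1, 0, 0, 0], [0, 0, 0, 0.08, 0, 0, 0], [0, 0, 0, 0.06, 0, 0, 0], [0, 0, 0, 0, 0, 0, 0]],
])

```text
clock: 18.03
ee_pos: [0.5363, -0.2067, 0.0897]
tcp_rot: [-179.7, 0.0, 175.1]
force: [0.3, -0.2, -3.0]
gripper_width: 0.0609
```

```bash
python3 -c "
from quad import *
go(.536,-.207,.0865,175.1)"
```

```text
t 18.03 pos [ 0.5363 -0.2067  0.0897] rot [-179.7    0.   175.1] F [ 0.3 -0.2 -3. ] w 0.0609 j [ 40.  42. -37. 117.  44.  35.  57.]
  shift units [ 0.01 -0.01  0.13]
  turn units [-0.06  0.01  0.  ]
```

Call:
send_rows([
  [[0, 0, 0, 0.1, -0.05, 0, 0], [0, 0, 0, 0.08, 0, 0, 0], [0, 0, 0, 0.06, 0, 0, 0], [0, 0, 0, 0, 0, 0, 0]],
])

```text
clock: 18.37
ee_pos: [0.5367, -0.2065, 0.0895]
tcp_rot: [-179.7, 0.2, 175.1]
force: [0.7, -0.6, -2.6]
gripper_width: 0.0612
```

```bash
python3 -c "
from quad import *
go(.536,-.207,.0865,175.1)"
```

```text
t 18.37 pos [ 0.5367 -0.2065  0.0895] rot [-179.7    0.2  175.1] F [ 0.7 -0.6 -2.6] w 0.0612 j [ 40.  42. -37. 117.  44.  35.  57.]
  shift units [ 0.03 -0.02  0.12]
  turn units [-0.05  0.04  0.  ]
```

Call:
send_rows([
  [[0, 0, 0, 0.15, 0, 0, 0], [0, 0, 0, 0.15, 0, 0, 0], [0, 0, 0, 0.1, 0, 0, 0]],
])

```text
clock: 18.62
ee_pos: [0.5371, -0.2065, 0.0885]
tcp_rot: [-179.2, 0.5, 175.0]
force: [-8.7, 1.3, 25.0]
gripper_width: 0.0608
```

```bash
python3 -c "
from quad import *
go(.536,-.207,.0865,175.1)"
```

```text
t 18.62 pos [ 0.5371 -0.2065  0.0885] rot [-179.2    0.5  175. ] F [-8.7  1.3 25. ] w 0.0608 j [ 39.  42. -36. 118.  45.  35.  56.]
  shift units [ 0.04 -0.02  0.08]
  turn units [-0.14  0.08 -0.01]
```

Call:
send_rows([
  [[0, 0, 0, 0, 0, 0, 0], [0, 0, 0, 0, 0, 0, 0], [0.85, 0, 0, 0, 0, 0, 0], [0.85, 0, 0, 0, 0, 0, 0], [0.85, 0, 0, 0, 0, 0, 0], [0.85, 0, 0, 0, 0, 0, 0], [0.85, 0, 0, 0, 0, 0, 0], [0.85, 0, 0, 0, 0, 0, 0]],
])

```text
clock: 19.28
ee_pos: [0.5381, -0.2066, 0.0877]
tcp_rot: [-179.3, 0.6, 175.0]
force: [-0.4, 0.3, -0.4]
gripper_width: 0.0724
```

```bash
python3 -c "
from quad import *
go(.536,-.207,.20,175.1)"
```

```text
t 19.28 pos [ 0.5381 -0.2066  0.0877] rot [-179.3    0.6  175. ] F [-0.4  0.3 -0.4] w 0.0724 j [ 39.  42. -36. 117.  45.  35.  56.]
  shift units [ 0.04 -0.08 -4.49]
  turn units [-0.13  0.1  -0.01]
```

Call:
send_rows([
  [[0.85, 0, 0, -0.3, 0, 0, 0], [0.85, 0, 0, -0.4, 0, 0, 0], [0.85, 0, 0, -0.6, 0, 0, 0], [1, 0, 0, -0.7, -0.1, 0.1, 0], [1, 0, 0, -0.8, 0, 0, 0], [1, 0, 0, -0.8, 0, 0, 0], [1, 0, 0, -0.8, 0, 0, 0], [1, 0, 0, -0.6, 0, 0, 0], [1, 0, 0, 0, 0, 0, 0], [1, 0, 0, 0, 0, 0, 0]],
])

```text
clock: 20.12
ee_pos: [0.5372, -0.204, 0.2253]
tcp_rot: [-180.0, -0.0, 175.2]
force: [-0.6, -0.7, -0.3]
gripper_width: 0.0851
```

```bash
python3 -c "
from quad import *
go(.536,-.207,.14,175.1)
d,K,T=snap('wrist','w6'); c=proj(K,T,[.536,-.207,.092]); print(c)
im=load('w6')[0][:,:,::-1]; x,y=c.astype(int); x0,y0=max(x-100,0),max(y-75,0); print(x0,y0)
cv2.imwrite('pics/w6c.png',cv2.resize(im[y0:y0+150,x0:x0+200],None,fx=4,fy=4,interpolation=cv2.INTER_CUBIC))"
```

```text
t 20.12 pos [ 0.5372 -0.204   0.2253] rot [-180.    -0.   175.2] F [-0.6 -0.7 -0.3] w 0.0851 j [ 47.  33. -47. 111.  31.  49.  69.]
  shift units [ 0.04 -0.12  3.41]
  turn units [-0.01 -0.    0.01]
[319.27194185 236.9694408 ]
219 161
```

View pics/w6c.png

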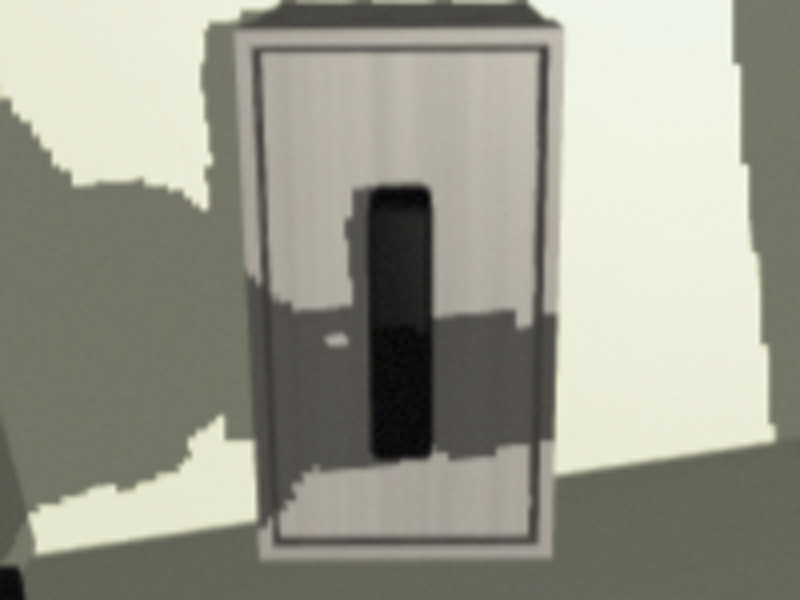

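The inner lid sits flush with the outer lid nested in it. The tray's corners in the crop are (233,28), (564,28), (552,560) and (259,560), and the grip runs from (400,188) to (402,458).

```bash
python3 -c "
from quad import *
p=lambda L:[(219+x/4-.4,161+y/4-.4) for x,y in L]
quad('w6',p([(233,28),(564,28),(552,560),(259,560)]),.092)
_,K,T=load('w6');G=np.mean([onz(K,T,*q,.114) for q in p([(400,190),(402,458)])],0);print(G)
go(G[0],G[1],.112,175.1)"
```

```text
corners [[0.4793, -0.2339], [0.4845, -0.1722], [0.5948, -0.1804], [0.5896, -0.2423]] centre [ 0.5371 -0.2072  0.092 ] [(np.float64(0.0619), np.float64(85.2)), (np.float64(0.1106), np.float64(-4.2)), (np.float64(0.0622), np.float64(-94.8)), (np.float64(0.1106), np.float64(175.6))]
[ 0.53375782 -0.2068872   0.114     ]
t 20.17 pos [ 0.5374 -0.2039  0.2252] rot [-180.    -0.   175.2] F [ 0.2  0.3 -0.1] w 0.0856 j [ 47.  33. -47. 111.  31.  49.  69.]
  shift units [ 0.13 -0.13  4.53]
  turn units [-0.01 -0.    0.02]
```

Call:
send_rows([
  [[0.3, 0, -0.05, 0.5, 0, 0, 0], [0.3, 0.05, -0.05, 0.6, 0, 0, 0], [0.3, 0, 0, 0.6, 0, 0, 0], [0.3, 0, 0, 0.6, 0, 0, 0], [0.3, 0, 0, 0.6, 0, 0, 0], [0.3, 0, 0, 0.3, 0, 0, 0], [0.3, 0, 0, 0.1, 0, 0, 0], [0.3, 0, 0, 0, 0, 0, 0]],
])

```text
clock: 20.83
ee_pos: [0.5314, -0.2057, 0.1298]
tcp_rot: [179.8, -0.6, 175.3]
force: [-0.6, 0.8, -0.6]
gripper_width: 0.0254
```

```bash
python3 -c "
from quad import *
go(.5355,-.207,.122,175.1)"
```

```text
t 20.83 pos [ 0.5314 -0.2057  0.1298] rot [179.8  -0.6 175.3] F [-0.6  0.8 -0.6] w 0.0254 j [ 42.  39. -41. 116.  39.  40.  62.]
  shift units [-0.17 -0.04  0.31]
  turn units [ 0.03 -0.1   0.03]
```

Call:
send_rows([
  [[0.3, -0.17, -0.04, 0.15, 0.03, -0.1, 0], [0.3, 0, 0, 0.12, 0, 0, 0], [0.3, 0, 0, 0.08, 0, 0, 0], [0.3, 0, 0, 0, 0, 0, 0]],
])

```text
clock: 21.17
ee_pos: [0.5365, -0.207, 0.1208]
tcp_rot: [-180.0, 0.1, 175.3]
force: [-0.4, -0.1, -0.2]
gripper_width: 0.026
```

```bash
python3 -c "
from quad import *
go(.5355,-.207,.120,175.1)"
```

```text
t 21.17 pos [ 0.5365 -0.207   0.1208] rot [-1.800e+02  1.000e-01  1.753e+02] F [-0.4 -0.1 -0.2] w 0.0260 j [ 42.  40. -40. 116.  41.  39.  61.]
  shift units [ 0.04 -0.    0.03]
  turn units [-0.    0.02  0.03]
```

Call:
send_rows([
  [[0, 0, 0, 0, 0, 0, 0], [0, 0, 0, 0, 0, 0, 0], [0, 0, 0, 0, 0, 0, 0], [0, 0, 0, 0, 0, 0, 0], [0, 0, 0, 0, 0, 0, 0]],
], force=50)

```text
clock: 21.58
ee_pos: [0.5369, -0.2073, 0.1221]
tcp_rot: [-179.9, 0.2, 175.3]
force: [-0.0, -0.8, -1.0]
gripper_width: 0.0108
```

```bash
python3 -c "
from quad import *
go(.5355,-.207,.120,175.1)"
```

```text
t 21.58 pos [ 0.5369 -0.2073  0.1221] rot [-179.9    0.2  175.3] F [-0.  -0.8 -1. ] w 0.0108 j [ 42.  40. -40. 116.  41.  39.  61.]
  shift units [0.06 0.01 0.08]
  turn units [-0.01  0.04  0.03]
```

Call:
send_rows([
  [[0, 0, 0, -0.15, 0, 0, 0], [0, 0, 0, -0.15, 0, 0, 0], [0, 0, 0, -0.2, 0, 0, 0], [0, 0, 0, -0.2, 0, 0, 0], [0, 0, 0, -0.2, 0, 0, 0]],
])

```text
clock: 22.0
ee_pos: [0.5363, -0.2072, 0.146]
tcp_rot: [-179.9, 0.1, 175.3]
force: [-1.4, 0.0, -1.0]
gripper_width: 0.0106
```

```bash
python3 -c "
from quad import *
go(.5369,-.2073,.315,175.1)"
```

```text
t 22.00 pos [ 0.5363 -0.2072  0.146 ] rot [-1.799e+02  1.000e-01  1.753e+02] F [-1.4  0.  -1. ] w 0.0106 j [ 43.  38. -41. 115.  38.  41.  63.]
  shift units [-0.04 -0.01 -6.76]
  turn units [-0.01  0.03  0.03]
```

Call:
send_rows([
  [[0, 0, 0, -0.3, 0, 0, 0], [0, 0, 0, -0.4, 0, 0, 0], [0, 0, 0, -0.6, 0, 0, 0], [0, 0, 0, -0.6, 0, 0, 0], [0, 0, 0, -0.7, 0, 0, 0], [0, 0, 0, -0.7, 0, 0, 0], [0, 0, 0, -0.7, 0, 0, 0], [0, 0, 0, -0.7, 0, 0, 0], [0, 0, 0, -0.7, 0, 0, 0], [0, 0, 0, -0.6, 0, 0, 0], [0, 0, 0, -0.4, 0, 0, 0], [0, 0, 0, -0.2, 0, 0, 0], [0, 0, 0, 0, 0, 0, 0], [0, 0, 0, 0, 0, 0, 0], [0, 0, 0, 0, 0, 0, 0]],
])

```text
clock: 23.25
ee_pos: [0.5343, -0.2049, 0.3297]
tcp_rot: [-179.9, 0.3, 175.4]
force: [-0.3, 1.3, -2.8]
gripper_width: 0.0107
```

```bash
python3 -c "
from quad import *
go(.5369,-.2073,.315,175.1)
print(arm.get_state()['dq'].round(2))
snap('side','s7');snap('wrist','w7')
cv2.imwrite('pics/s7c.png',np.hstack([cv2.resize(load('s7')[0][110:280,280:410,::-1],(390,510),interpolation=cv2.INTER_CUBIC),cv2.copyMakeBorder(cv2.resize(load('w7')[0][:,:,::-1],(400,300)),0,210,0,0,0)]))"
```

```text
t 23.25 pos [ 0.5343 -0.2049  0.3297] rot [-179.9    0.3  175.4] F [-0.3  1.3 -2.8] w 0.0107 j [ 51.  26. -52. 105.  24.  60.  76.]
  shift units [-0.11 -0.09  0.59]
  turn units [-0.02  0.06  0.06]
[-0.02  0.21  0.23  0.68  0.14 -0.22 -0.04]
```

View pics/s7c.png

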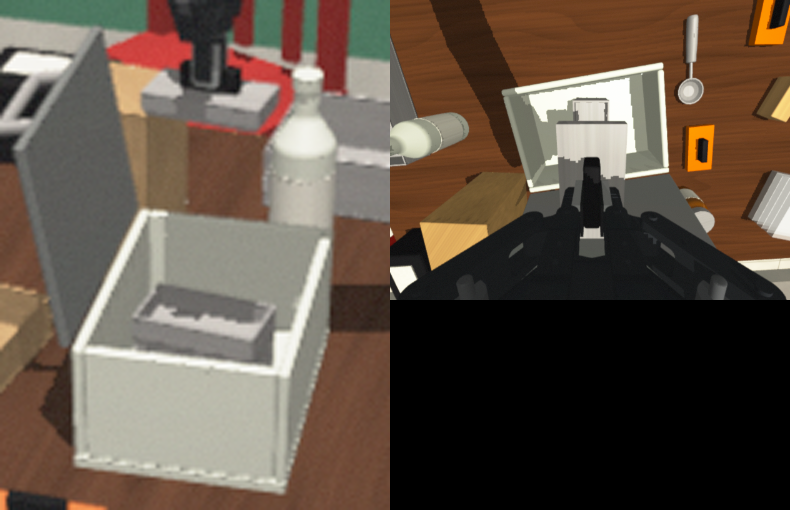

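The side view shows the box lid open, the inner lid level on the tin, and the outer lid held level above the box. I'll let it settle and hand in.

Call:
send_rows([
  [[0, 0, 0, 0.3, 0, 0, 0], [0, 0, 0, 0.2, 0, 0, 0], [0, 0, 0, 0, 0, 0, 0], [0, 0, 0, 0, 0, 0, 0], [0, 0, 0, 0, 0, 0, 0], [0, 0, 0, 0, 0, 0, 0]],
])

```text
clock: 23.85
ee_pos: [0.5333, -0.2047, 0.3123]
tcp_rot: [180.0, 0.0, 175.5]
force: [1.1, 0.0, -0.8]
gripper_width: 0.0108
```

```bash
python3 -c "
from quad import *
go(.5369,-.2073,.315,175.1)
print(arm.get_state()['dq'].round(2)); print(arm.hand_in())"
```

```text
t 23.85 pos [ 0.5333 -0.2047  0.3123] rot [180.    0.  175.5] F [ 1.1  0.  -0.8] w 0.0108 j [ 51.  27. -51. 106.  25.  58.  75.]
  shift units [-0.15 -0.09 -0.11]
  turn units [0.01 0.   0.07]
[-0.06  0.31  0.    0.12  0.01  0.02 -0.06]
the job is handed in; nothing more can be done
None
```

I handed the job in at 23.9 s, with the outer lid held level about 15 cm above the rim of the cool box. `hand_in()` reports no verdict.

**What I did:** I swung the cool box lid onto its stop by its bar and let go. Then I carried the nested lids to the tin, seated them and released. Finally I lifted the outer lid out alone by its black grip.

**Last checks:**
- **Box lid:** it measured about 100° on the arc, and the last side view, taken just before a final 17 mm lowering of the arm, shows it still open.
- **Inner lid:** measured at home height before I lifted the outer lid, it was 110.6 x 62.0 mm. It sat about 1 mm off the tin's measured centre and under 1° off square. The last side view shows it still level on the tin.
- **Outer lid:** the grip is closed at 10.8 mm on the 12 mm handle. The underside is at about 0.264 m, worked out from the arm's position. Joint speeds were 0.3°/s or less.

**Disagreements:**
- **Fixed cameras:** they disagreed by about 1 cm on x, so I used the wrist camera for the fine positions.
- **Seating force:** pressing the lids home gave a brief 25 N downward and 9 N sideways. It was gone after release.
- **Held weight:** the last wrist force reading was 0.8 N down, less than the 1.3 N the outer lid should weigh. That is within the roughly 1 N noise, and the reading before it was 2.8 N.

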